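# Release a kiln prop with the rack's pedal

## Robot

A 6-joint arm with a two-finger parallel gripper is mounted at the origin on the work surface. World frame = base frame: x ahead of the robot, y to its left, z up, the work surface at z = 0. Lengths are in m, angles in rad, forces in N, time in s.
With the tool pointing down it reaches from about 0.35 to 0.8 m from the base axis. Payload 7.3 kg.
Tool frame: the origin (TCP) lies at the very end of the fingers, on their centre line; the grasp point (between the pads) lies 19 mm behind it; z points along the fingers, y is the direction in which the jaws open and shut (so a half turn about z gives the same grasp; the last joint's range is limited). The gripper opens to 85 mm and grips with 20 to 120 N. Pads are 22 mm wide; open, the fingers measure 114 mm over their backs; the gripper's body (76 mm by 85 mm) begins 54 mm behind the grasp point. The pads swing forward as they close: fully open they stand 13 mm farther back than shut.
Start: joints at [-1.321, 0.342, 1.524, -0, 1.275, -0.146], TCP at [0.202, -0.484, 0.196] pointing down, gripper open.
Joint ranges: [-2.53, 2.53], [-0.77, 2.02], [0.04, 2.7], [-1, 4.14], [0.28, 2.66], [-3.11, 3.11]. Speed limits (rad/s): [2.57, 2.57, 3.14, 3.14, 3.14, 3.14].

## Interface

Orientations are given as a unit quaternion [x, y, z, w].
In Python, from cell import robot gives the robot as it stands.
- The arm moves only by the tool play_rows, never from a script. Its argument "targets" is a list that holds one entry, the list of rows, each a list of 7 numbers: the turn, a rotation vector about the world's x, y, z in degrees, then the shift along the world's x, y, z in m, then the closure in counts, from 0 (fully open) to 255 (shut). In form: [[[wx, wy, wz, tx, ty, tz, hand], ...]]. A call has exactly 10 rows; each row is the pose to reach, as a shift and turn from the pose commanded when the call began; what a row does not reach only later rows make up. A row lasts 1/8 s, in which the tool goes at most 62.5 mm and 10.7 degrees, less where a joint would pass 70% of its speed; a pose out of reach is approached as far as the arm can. A call with a gripper value outside its range is refused whole. The fingers move at their own pace and stop on an object; "grip_force" is the grip in N (left out, the last holds). Time passes only in rows, so rows that repeat a pose let the fingers close, or fill a call up. It gives the time, the measured TCP pose, the force and the opening at its end, in the units of the state.
- robot.get_state(): the state, without advancing time (a new reading comes with each control period).
- robot.read_camera(name): name is "scene" or "top" or "wrist"; returns a dict with "pixels" (400x640x3 uint8, blue, green, red), "camera_matrix" (3x3 intrinsics, pixels), "camera_from_world" (4x4, takes a point from world to camera coordinates). Camera axes: x right, y down, z forward; pixel columns grow to the right and rows downward; lengths in m; the calibration is good to about 2 mm. A picture is of the moment at which its call begins. There is no depth.
- robot.close_job(): hands the job in, once; it reports no verdict.
The state is a dict: "clock": time; "joints": joint angles; "dq": joint speeds; "joint_efforts": joint torques, N m; "tcp_pos": TCP position; "tcp_rot": TCP orientation; "force": force on the tool from outside, world axes, zero at the start; "moment": the same for the moment, N m; "grip_width": opening from 0.0 (shut) to 1.0 (fully open).
Only numpy, scipy, OpenCV 4.12 (cv2) and the standard library are available. Lean on these libraries where they do the work, as an engineer would, in place of code of your own. Each camera call takes 0.05 s, during which the arm holds its last target.

## Task

Switch the kiln-prop rack over to its left lane by pressing the left key fully home, then press the pedal down firmly onto its stop without forcing it, hold it there for a second so that the left prop rolls out into the tray, and let the pedal rise under control all the way, not snap back. The right prop stays in its lane, and the teapot and the clay cup near the robot are left alone.

Things in the scene. Friction and masses are not known exactly. Their poses are not given: they have to be found in the camera images.
- pedal_pad (a point): Treadle pedal: dark steel plate 168 x 78 mm, ribbed black rubber pad (90 x 70 mm) on its free half. Point on the pad's top face, centre line, 130 mm from the hinge axis, 38 mm from the free end. z out of the face, x along the plate to the hinge, y along the hinge axis. At rest it slopes 0.42 rad up towards the free end (robot side); point 112 mm above the bench. Left or right of the rack.
- pedal_hinge (a point): Middle of the pedal's hinge axis, 50 mm above the bench, on the side away from the robot (unit yawed up to 0.35 rad); turns with the pedal, same axes as pedal_pad. The pad moves on a circle of about 130 mm radius about it. Base plate of the unit 220 x 110 mm, 10 mm thick.
- pedal (a joint): Pedal angle, rad: 0 at rest (up), grows as pressed. Return spring: about 3 N at the pad at rest, up to 9 N when down. The rubber-tipped stop is hand-set and met anywhere from 0.2 to 0.4 rad (25 to 52 mm of pad travel); it can only be felt: resistance then climbs about 5 N per mm. 15 to 24 N in all on the pad is firm; over 30 N is forcing. Let go when down, it snaps back.
- stop_post: Steel post of the pedal's stop, hidden under the plate 100 mm from the hinge axis; carries the hand-set screw and rubber tip. Origin at the post's foot on the base plate, 10 mm above the bench; it does not tell the screw's height.
- key_left_top (a point): Left key (+y at yaw 0, left as the robot sees it) of a two-key bank: grey housing 120 x 150 x 45 mm high, two buff caps each 70 (x) x 48 mm (y), 62 mm apart along y. Point: centre of the cap's top, 69 mm above the bench when up, 59 mm when down. x away from the robot (yaw up to 0.35 rad), y left, z up. The bank is on the other side of the rack from the pedal.
- key_right_top (a point): The same point on the right key, which is latched down at the start (59 mm above the bench) and pops up to 69 mm as the left key goes down.
- key_left (a joint): Travel of the left key in m: 0 up, 0.010 fully down. Starts up. It moves straight down against about 3 N of friction to a hard stop and stays where it is left. Down selects the left lane.
- key_right (a joint): Travel of the right key in m: 0 up, 0.010 fully down (latched). The interlock makes the two travels add up to 0.010.
- rack: Fixed plywood rack, 330 (x) x 262 (y) x 115 mm high: two sloping lanes (+y left), a kiln prop across each behind steel bars, cork-lined tray on the robot side. Origin on the bench near the lanes' low ends; x up-lane away from the robot, y left, z up. The pedal lowers both gate bars (clear at about 0.19 rad); a key that is up keeps a second bar raised in its lane; only a lane whose key is down lets go.
- tray_center (a point): Centre of the tray's cork floor, 8 mm above the bench, 105 mm from the rack's origin towards the robot. Inside about 145 (x) x 246 mm (y), walls 40 mm high. Axes as the rack's.
- prop_left_center (a point): Centre of the left kiln prop: buff ceramic cylinder 40 mm in diameter, 100 mm long, axis along its y; about 61 mm above the bench in the lane, about 28 mm in the tray.
- prop_right_center (a point): Centre of the right kiln prop, same size, in the right lane, about 61 mm above the bench; it must stay there (it may settle a few mm forward).
- teapot_center (a point): Dark clay teapot, 156 mm over spout and handle, 98 mm high, in front of the robot; point on its axis 45 mm up. Leave alone.
- cup_center (a point): Brown clay cup, 68 mm across, 70 mm high; point on its axis 35 mm up. Leave alone.

How it is judged:
On the way, in this order (a step that is already met when the one before it is completed fails the run):
1. the left key is pressed fully home (over 9 mm), which pops the right key up, before the pedal is used (value of joint key_left above 0.009 m and value of joint key_right below 0.001 m and value of joint pedal below 0.05 rad), for 0.2 s.
2. the pedal is pressed firmly onto its stop (over 6 N between plate and stop) and held there for 0.6 s (contact force between pedal and stop_post above 6 N), for 0.6 s.
At the end, for the whole second after the job is handed in: Left prop at rest in the tray (centre within its walls, under 36 mm above the bench); right prop at rest in its lane (centre over 8 mm up-lane of the rack's origin); left key down (over 9 mm), right key up (under 1 mm); pedal back up (under 0.03 rad) (x of prop_left_center in the frame of rack between -0.18 and -0.03 m and y of prop_left_center in the frame of rack between -0.125 and 0.125 m and height (world z) of prop_left_center below 0.036 m and linear speed of each of prop_left, prop_right below 0.05 m/s and x of prop_right_center in the frame of rack above 0.008 m and value of joint key_left above 0.009 m and value of joint key_right below 0.001 m and value of joint pedal below 0.03 rad); the robot touches nothing.
It fails at once if the pedal is forced: over 30 N on it from the robot (contact force between any of the fingers, the arm and pedal above 30 N).
It fails at once if the pedal snaps back: it rises faster than 3 rad/s (velocity of joint pedal below -3 rad/s).
It fails at once if the right prop leaves its lane (x of prop_right_center in the frame of rack below -0.02 m).
It fails at once if the teapot or the cup is moved by over 25 mm (distance of any of teapot_center, cup_center from where it was at the start of the episode above 0.025 m).
It also fails if it takes over 64 s, if anything falls off the work surface, if the arm or the gripper's body presses on something with over 40 N, if the wrist force passes 120 N, or if a joint passes its speed limit or range.

## Working session

There is one attempt and no reset: what is moved stays moved. The work goes in short steps, Python scripts to look and compute and a tool call to move; the robot and the scene stay as the last step left them, time stands still between calls to the robot, and variables do not carry over. Pictures are saved under pics/ and viewed, and the job is handed in when it is done.

Besides the shell and the picture viewer there is one more tool, called after "Call:" in YAML: its name, and indented under it one key for each argument. play_rows: Moves the arm, as the interface text tells. Its arguments: {"type":"object","properties":{"targets":{"type":"array","items":{"type":"array","items":{"type":"array","items":{"type":"number"}}}},"grip_force":{"type":"number"}},"required":["targets"]}

```bash
mkdir -p pics; ls; python3 - <<'E'
from cell import robot
import cv2
print(robot.get_state())
for n in ["scene","top","wrist"]:
    r=robot.read_camera(n); cv2.imwrite(f"pics/{n}0.png",r["pixels"]); print(n,r["camera_matrix"],r["camera_from_world"])
E
```

```text
pics
{'clock': 0.0, 'joints': array([-1.32101264e+00,  3.42738201e-01,  1.52501943e+00, -2.20321512e-05,
        1.27538026e+00, -1.45991880e-01]), 'dq': array([ 0.00167494,  0.00189147,  0.00114749,  0.00138222, -0.00022521,
       -0.00054087]), 'joint_efforts': array([ 1.94975357e-03, -4.33670461e+01, -2.46003985e+01,  8.94356299e-05,
        7.83763215e-03,  9.92340034e-06]), 'tcp_pos': array([ 0.20230489, -0.48396696,  0.19501712]), 'tcp_rot': array([ 9.80483099e-01,  1.96601870e-01, -5.05999754e-05, -7.71032366e-04]), 'force': array([ 0.27527932, -0.06764501, -0.03287826]), 'moment': array([ 0.00380823, -0.0576992 ,  0.02136702]), 'grip_width': 0.9990177140280236}
scene [[415.61983746   0.         320.40778685]
 [  0.         415.61983746 203.70259767]
 [  0.           0.           1.        ]] [[-0.28131199  0.95957821 -0.00855749  0.16981189]
 [ 0.56293823  0.15779706 -0.81129565 -0.23944418]
 [-0.77715128 -0.23304453 -0.58457346  1.51921134]
 [ 0.          0.          0.          1.        ]]
top [[370.29013386   0.         315.96757845]
 [  0.         370.29013386 205.02177167]
 [  0.           0.           1.        ]] [[ 0.01759679 -0.99984332 -0.00191949  0.01500514]
 [-0.99101348 -0.01718672 -0.13265328  0.58066066]
 [ 0.13259951  0.00423651 -0.99116064  1.01378485]
 [ 0.          0.          0.          1.        ]]
wrist [[345.00785832   0.         317.57778212]
 [  0.         345.00785832 205.74037598]
 [  0.           0.           1.        ]] [[ 0.38429981 -0.9232053  -0.00237283 -0.52347493]
 [-0.87578327 -0.36537036  0.31544914 -0.03955657]
 [-0.29209128 -0.11914896 -0.94893952  0.3812244 ]
 [ 0.          0.          0.          1.        ]]
```

View pics/scene0.png

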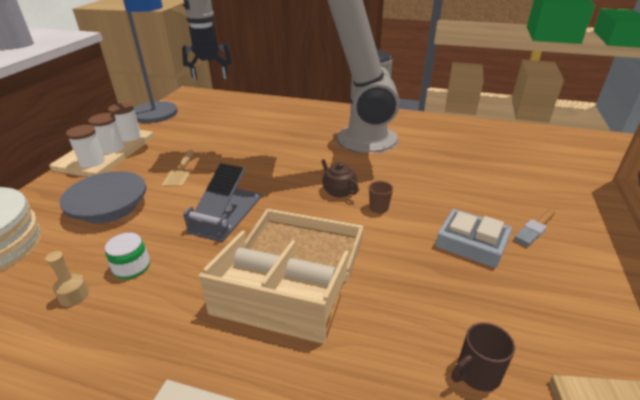

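View pics/top0.png

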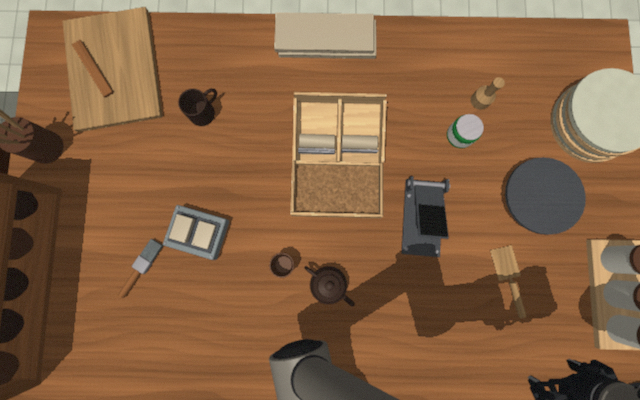

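The top view shows the key bank at (197,231), left of the rack, and the pedal unit at (425,215), right of it. The teapot is at (328,285) and the cup at (282,264). I'll zoom in to get exact points.

```bash
python3 - <<'E'
import cv2, numpy as np
t=cv2.imread("pics/top0.png"); s=cv2.imread("pics/scene0.png")
def z(im,x0,y0,w,h,k):
    c=cv2.resize(im[y0:y0+h,x0:x0+w],None,fx=k,fy=k,interpolation=cv2.INTER_CUBIC)
    for i in range(0,w,10):
        cv2.line(c,(i*k,0),(i*k,4 if i%50 else 12),(0,0,255),1)
        if i%20==0: cv2.putText(c,str(x0+i),(i*k,20),0,.35,(0,0,255),1)
    for i in range(0,h,10):
        cv2.line(c,(0,i*k),(4,i*k),(0,0,255),1)
        if i%20==0: cv2.putText(c,str(y0+i),(5,i*k+4),0,.35,(0,0,255),1)
    return c
a=z(t,155,195,90,75,5); b=z(t,385,165,80,100,5)
o=np.zeros((500,860,3),np.uint8); o=np.zeros((500,800,3),np.uint8)
a=z(t,160,200,75,65,5); o[:325,:375]=a; o[:500,390:790]=b; cv2.imwrite("pics/z1.png",o)
a=z(s,430,200,90,70,4); b=z(s,180,155,90,90,4)
o=np.zeros((400,740,3),np.uint8); o[:280,:360]=a; o[:360,370:730]=b; cv2.imwrite("pics/z2.png",o)
E
```

```text
(no output)
```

View pics/z1.png

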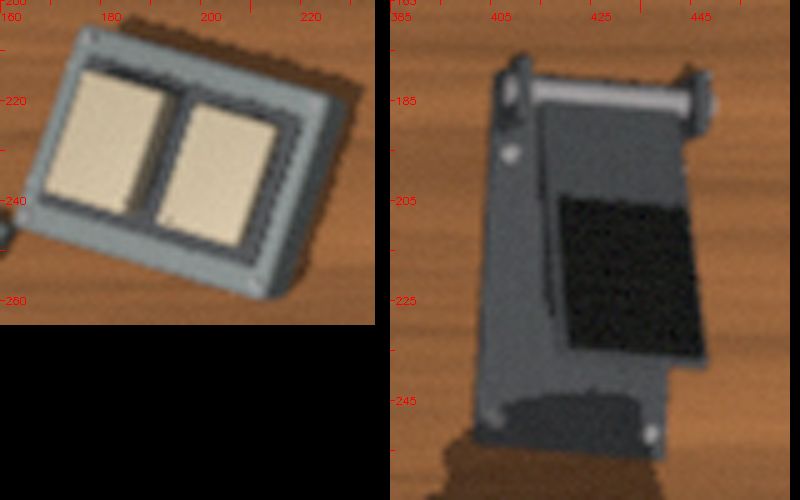

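View pics/z2.png

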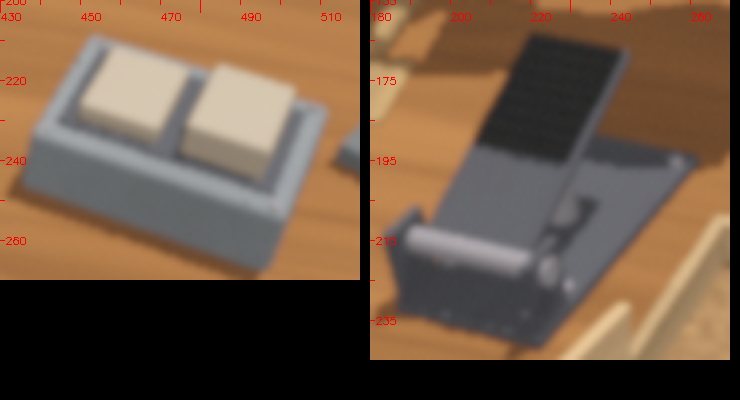

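The left cap's top-view corners are about (177,214), (193,219), (185.6,242.4) and (169,238). The pad's are (418.6,204), (444.6,206.6), (448.6,236) and (421,234.6). The scene view shows the same four pad corners. I'll fit the poses against the known sizes.

```bash
cat > h.py <<'E'
import numpy as np
from cell import robot
from scipy.optimize import least_squares
from scipy.spatial.transform import Rotation as R
def cam(n):
    r=robot.read_camera(n); return r["camera_matrix"],r["camera_from_world"]
def proj(c,P):
    K,T=c; q=np.atleast_2d(P)@T[:3,:3].T+T[:3,3]; q=q@K.T; return q[:,:2]/q[:,2:]
E
python3 - <<'E'
from h import *
T=cam("top"); S=cam("scene")
z=lambda x,y,ox,oy,k:[x/k+ox,y/k+oy]
padT=np.array([z(x-390,y,385,165,5) for x,y in [(558,195),(688,208),(708,355),(570,348)]])
padS=np.array([z(x-370,y,180,155,4) for x,y in [(567,165),(475,142),(530,35),(627,50)]])
# corners order: hinge-left(+y), hinge-right, free-right, free-left
loc=np.array([[.052,.035,0],[.052,-.035,0],[-.038,-.035,0],[-.038,.035,0]])
def pose(p): return R.from_euler('z',p[2])*R.from_euler('y',0.42), np.array([p[0],p[1],.112])
def f(p,both=3):
    r,t=pose(p);W=r.apply(loc)+t;o=[]
    if both&1:o.append(proj(T,W)-padT)
    if both&2:o.append(proj(S,W)-padS)
    return np.concatenate(o).ravel()
for b in (1,2,3):
    s=least_squares(f,[.5,-.3,0],args=(b,)); print(b,s.x,np.abs(s.fun).max()); 
print(s.fun.reshape(-1,2).round(1)); r,t=pose(s.x); print("hinge",r.apply([.13,0,-.009])+t, "free end",r.apply([-.038,0,0])+t, "normal",r.apply([0,0,1]))
# keys
def kf(p,ret=False,b=3):
    r=R.from_euler('z',p[2]); c=np.array([[.035,.024,0],[.035,-.024,0],[-.035,-.024,0],[-.035,.024,0]])
    L=r.apply(c)+[p[0],p[1],.069]; Rr=r.apply(c+[0,-.062,-.010])+[p[0],p[1],.069]
    LT=np.array([z(x,y,160,200,5) for x,y in [(85,70),(165,95),(128,212),(45,190)]])
    RT=np.array([z(x,y,160,200,5) for x,y in [(197,103),(278,128),(238,247),(158,222)]])
    LS=np.array([z(x,y,430,200,4) for x,y in [(263,153),(183,122),(217,65),(297,88)]])[[0,1,2,3]]
    o=[]
    if b&1:o+=[proj(T,L)-LT,proj(T,Rr)-RT]
    if b&2:o+=[proj(S,L)-[z(x,y,430,200,4) for x,y in [(268,153),(187,125),(220,65),(297,88)]]]
    return np.concatenate(o).ravel()
for b in (1,2,3):
    s=least_squares(kf,[.45,.35,-.2],kwargs=dict(b=b)); print(b,s.x,np.abs(s.fun).max()); 
print(s.fun.reshape(-1,2).round(1))
c=T
def pix(u,v,zz):
    return least_squares(lambda q:(proj(T,[q[0],q[1],zz])-[u,v]).ravel(),[.5,0]).x
print("teapot",pix(328,285,.09),"cup",pix(282,264,.07))
for n,u,v in [("rackFL",292,215),("rackFR",383,215),("rackBL",294,94),("rackBR",386,95)]: print(n,pix(u,v,.04 if 'F' in n else .115))
print(robot.get_state()["tcp_pos"])
E
```

```text
1 [ 0.53019938 -0.28416398 -0.05898299] 0.4782671957133857
2 [ 0.53965589 -0.27775035 -0.06643722] 0.7752819236310131
3 [ 0.53207886 -0.28270836 -0.06101846] 2.3333666860389712
[[-0.5 -0.3]
 [-0.6 -0.8]
 [-0.8 -0.5]
 [-0.4 -1.2]
 [ 0.1 -2.3]
 [-0.4 -1.5]
 [ 0.1 -1.8]
 [-1.3 -1.3]]
hinge [ 0.6468965  -0.28972307  0.05077334] free end [ 0.49744605 -0.2805925   0.1274949 ] normal [ 0.40700159 -0.02486548  0.91308894]
1 [ 0.50542062  0.39324305 -0.26623559] 0.7376208696275341
2 [ 0.51101174  0.39601497 -0.28842185] 0.48426713960975576
3 [ 0.50694049  0.39463041 -0.27751113] 1.4446031809698923
[[-0.3 -0.9]
 [ 0.1 -0.9]
 [-1.   0.2]
 [-1.  -0.5]
 [-0.3 -0.6]
 [-0.2 -0.6]
 [-0.4 -0.1]
 [-0.9 -0.2]
 [-0.2 -1.2]
 [-0.9 -1.1]
 [-1.3 -1.4]
 [-0.4 -0.9]]
teapot [ 0.36209545 -0.01040013] cup [0.41389826 0.11388302]
rackFL [0.55048518 0.09243217]
rackFR [ 0.554961   -0.16487193]
rackBL [0.87646827 0.0905201 ]
rackBR [ 0.87780805 -0.16185674]
[ 0.20238537 -0.48420209  0.19537978]
```

Call:
play_rows:
  targets:
    - [[0, 0, 0, 0.03, 0.04, 0.02, 255], [0, 0, 0, 0.06, 0.09, 0.03, 255], [0, 0, 0, 0.09, 0.14, 0.03, 255], [0, 0, 0, 0.12, 0.19, 0.03, 255], [0, 0, 0, 0.15, 0.24, 0.03, 255], [0, 0, 0, 0.18, 0.29, 0.03, 255], [0, 0, 0, 0.21, 0.34, 0.03, 255], [0, 0, 0, 0.23, 0.39, 0.03, 255], [0, 0, 0, 0.24, 0.44, 0.03, 255], [0, 0, 0, 0.25, 0.49, 0.03, 255]]

```text
clock: 1.5
tcp_pos: [0.4526, 0.0073, 0.2257]
tcp_rot: [0.98, 0.197, 0.0, 0.0]
force: [1.6, 0.3, 0.5]
grip_width: 0.003
```

Call:
play_rows:
  targets:
    - [[0, 0, 0, 0.01, 0.05, 0, 255], [0, 0, 0, 0.02, 0.1, 0, 255], [0, 0, 0, 0.03, 0.15, 0, 255], [0, 0, 0, 0.04, 0.2, 0, 255], [0, 0, 0, 0.05, 0.25, 0, 255], [0, 0, 0, 0.054, 0.3, 0, 255], [0, 0, 0, 0.054, 0.345, -0.03, 255], [0, 0, 0, 0.054, 0.388, -0.07, 255], [0, 0, 0, 0.054, 0.388, -0.126, 255], [0, 0, 0, 0.054, 0.388, -0.126, 255]]

```text
clock: 2.75
tcp_pos: [0.5032, 0.3921, 0.0949]
tcp_rot: [0.98, 0.197, -0.005, 0.002]
force: [0.3, -0.3, 0.5]
grip_width: 0.001
```

```bash
python3 - <<'E'
from h import *; import cv2
print(robot.get_state()["tcp_pos"],robot.get_state()["force"])
a=robot.read_camera("top")["pixels"];b=robot.read_camera("scene")["pixels"];
o=np.hstack([cv2.resize(a[180:280,140:260],None,fx=3,fy=3),cv2.resize(b[130:280,420:540],(360,450))[:300] if 0 else cv2.resize(b[170:270,420:540],None,fx=3,fy=3)])
cv2.imwrite("pics/k1.png",o)
E
```

```text
[0.50322928 0.39214818 0.09487358] [ 0.26952602 -0.32010604  0.45743162]
```

View pics/k1.png

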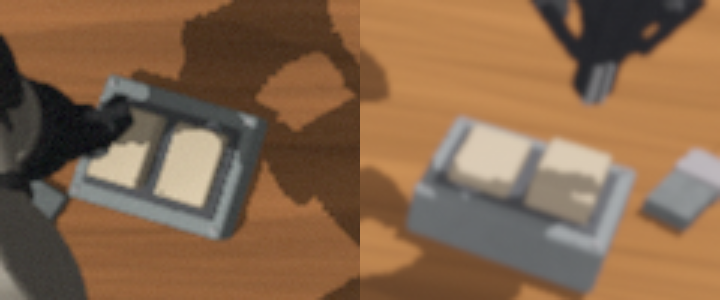

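```bash
python3 - <<'E'
from h import *; import cv2
p=robot.get_state()["tcp_pos"]; print(p)
for n in("top","scene"):
    c=cam(n); print(n,proj(c,p),proj(c,p+[0,0,.04]),proj(c,[.506,.394,.069]))
w=robot.read_camera("wrist"); cv2.imwrite("pics/w1.png",w["pixels"]); c=(w["camera_matrix"],w["camera_from_world"]); print(proj(c,p),proj(c,[.506,.394,.069]))
E
```

```text
[0.50712163 0.39359578 0.10107098]
top [[176.59821912 226.85217894]] [[170.70778503 225.68626248]] [[180.81406982 228.12774827]]
scene [[492.73738299 214.85517828]] [[496.82537051 200.94550159]] [[489.76060593 225.27998638]]
[[318.6128698  244.59935165]] [[317.33311427 225.49063054]]
```

View pics/w1.png

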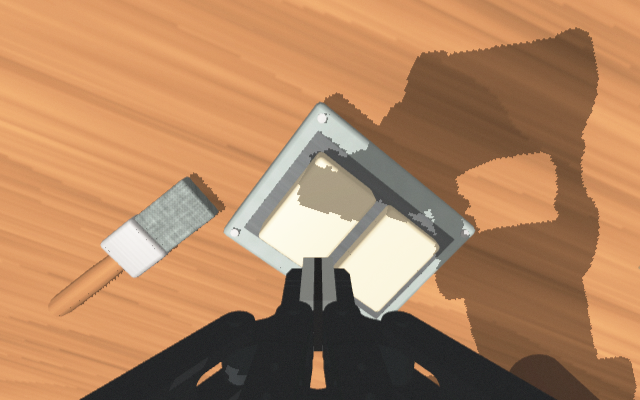

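```bash
python3 - <<'E'
from h import *; import cv2
w=robot.read_camera("wrist"); p=robot.get_state()["tcp_pos"]; c=(w["camera_matrix"],w["camera_from_world"])
print(p,proj(c,p))
cv2.imwrite("pics/w2.png",w["pixels"])
r=R.from_euler('z',-.277); cc=np.array([[.035,.024,0],[.035,-.024,0],[-.035,-.024,0],[-.035,.024,0]])
print(proj(c,r.apply(cc)+[.506,.394,.069]).round(1).tolist())
obs=np.array([(318,153),(376,198),(258,228)])
s=least_squares(lambda q:(proj(c,R.from_euler('z',q[2]).apply(cc)+[q[0],q[1],.069])[[0,1,3]]-obs).ravel(),[.5,.39,-.27]);print(s.x,s.fun)
im=w["pixels"].copy()
for q in [p]: cv2.circle(im,tuple(int(v) for v in proj(c,q)[0]),3,(0,0,255),-1)
for q in proj(c,r.apply(cc)+[.506,.394,.069]): cv2.circle(im,tuple(int(v) for v in q),3,(255,0,0),-1)
cv2.imwrite("pics/w3.png",cv2.resize(im[120:320,200:480],None,fx=2.5,fy=2.5))
E
```

```text
[0.50791331 0.39382301 0.10255083] [[318.76751527 244.25948035]]
[[322.1, 161.8], [379.9, 207.4], [313.1, 282.0], [256.9, 242.8]]
[ 0.51200993  0.39832292 -0.28901311] [ 2.18004491 -2.7156992   2.09961332 -0.5034167  -4.52952392  4.1203946 ]
```

View pics/w3.png

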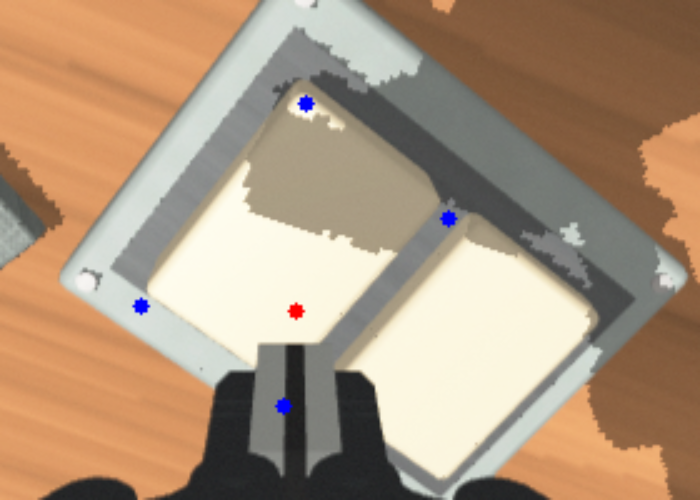

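```bash
python3 - <<'E'
from h import *; import cv2
o=[]
st=robot.get_state();p=st["tcp_pos"]
print(p,st["joints"],st["dq"])
for n,(x0,y0) in (("top",(130,170)),("scene",(430,150))):
    w=robot.read_camera(n); c=(w["camera_matrix"],w["camera_from_world"])
    k=4; im=cv2.resize(w["pixels"][y0:y0+110,x0:x0+95],None,fx=k,fy=k,interpolation=cv2.INTER_CUBIC)
    for dz,col in((0,(0,0,255)),(.02,(0,255,255)),(.04,(0,255,0))):
        q=(proj(c,p+[0,0,dz])[0]-[x0,y0])*k; cv2.circle(im,tuple(int(v) for v in q),3,col,-1)
    q=(proj(c,[.506,.394,.069])[0]-[x0,y0])*k; cv2.circle(im,tuple(int(v) for v in q),3,(255,0,0),-1)
    o.append(im)
cv2.imwrite("pics/k2.png",np.hstack(o))
E
```

```text
[0.50791331 0.39382301 0.10255083] [ 5.40438957e-01  6.31869647e-01  1.30624560e+00 -9.59775120e-05
  1.19893674e+00  1.71626602e+00] [ 3.03367351e-03  5.74806999e-03  1.14992388e-02 -1.26975591e-03
 -5.51512106e-03  9.80788368e-05]
```

View pics/k2.png

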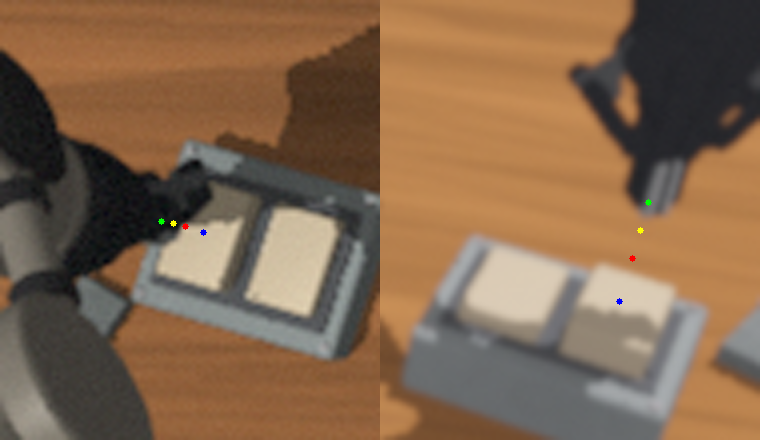

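```bash
python3 - <<'E'
from h import *; import cv2
st=robot.get_state();print(st["clock"],st["tcp_pos"],st["tcp_rot"],st["dq"].round(4),st["force"])
T=cam("top");S=cam("scene");W=cam("wrist")
obs=[(T,(179,216)),(S,(497.5,202.5)),(W,(318,258))]
for sub in ([0,1],[1,2],[0,2],[0,1,2]):
    s=least_squares(lambda q:np.concatenate([(proj(obs[i][0],q)-obs[i][1]).ravel() for i in sub]),[.5,.39,.1]); print(sub,s.x,s.fun.round(1))
print(W[1][:3,:3].T@(-W[1][:3,3]))
# camera in tool frame
t=R.from_quat(st["tcp_rot"]); print(t.inv().apply(W[1][:3,:3].T@(-W[1][:3,3])-st["tcp_pos"]))
w=robot.read_camera("wrist")["pixels"];s=robot.read_camera("scene")["pixels"]
t=robot.read_camera("top")["pixels"]
cv2.imwrite("pics/a3.png",np.hstack([cv2.resize(t[170:280,130:225],None,fx=4,fy=4),cv2.resize(s[150:260,430:525],None,fx=4,fy=4)]))
st=robot.get_state();print(st["clock"],st["tcp_pos"])
E
```

```text
3.15 [0.50733358 0.39367733 0.1016784 ] [ 9.80538157e-01  1.96322743e-01  1.44324775e-03 -4.69211831e-04] [ 0.003   0.0093  0.0093  0.     -0.0034  0.0009] [-0.14782408 -0.26735424 -0.28262219]
[0, 1] [0.53128827 0.3833175  0.14916058] [-4.8 -0.  -4.1  0.8]
[1, 2] [0.51711491 0.39816013 0.14036268] [1.6 1.5 0.3 0.3]
[0, 2] [0.51349583 0.39585642 0.13073184] [-7.4  7.5  1.8 -0.9]
[0, 1, 2] [0.51573709 0.39676406 0.13619854] [-8.5  6.5  0.5  2.5  1.9 -0.3]
[0.58213305 0.42536045 0.27882247]
[ 0.08176531 -0.00050523 -0.17689822]
3.45 [0.50647381 0.39356094 0.09987969]
```

View pics/a3.png

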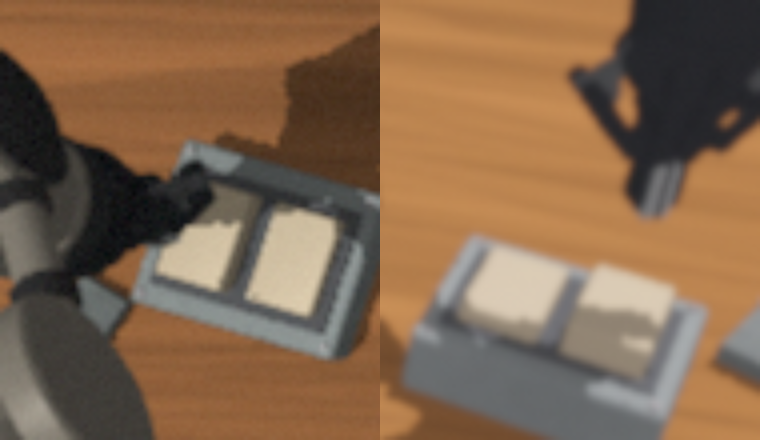

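Call:
play_rows:
  targets:
    - [[0, 0, 0, 0.002, 0.001, -0.006, 255], [0, 0, 0, 0.002, 0.001, -0.012, 255], [0, 0, 0, 0.002, 0.001, -0.018, 255], [0, 0, 0, 0.002, 0.001, -0.024, 255], [0, 0, 0, 0.002, 0.001, -0.028, 255], [0, 0, 0, 0.002, 0.001, -0.028, 255], [0, 0, 0, 0.002, 0.001, -0.028, 255], [0, 0, 0, 0.002, 0.001, -0.028, 255], [0, 0, 0, 0.002, 0.001, -0.028, 255], [0, 0, 0, 0.002, 0.001, -0.028, 255]]

```text
clock: 4.7
tcp_pos: [0.5085, 0.3946, 0.0718]
tcp_rot: [0.98, 0.197, 0.0, 0.0]
force: [-0.5, 0.2, -0.3]
grip_width: 0.002
```

```bash
python3 - <<'E'
from h import *; import cv2
st=robot.get_state();print(st["clock"],st["tcp_pos"],st["force"])
s=robot.read_camera("scene")["pixels"];t=robot.read_camera("top")["pixels"];w=robot.read_camera("wrist")["pixels"]
cv2.imwrite("pics/a4.png",np.hstack([cv2.resize(t[170:280,130:225],None,fx=3,fy=3),cv2.resize(s[150:260,430:525],None,fx=3,fy=3),w[40:370:1,200:430]]))
E
```

```text
4.7 [0.5084609  0.39460298 0.07182959] [-0.48394848  0.17367553 -0.27253111]
```

View pics/a4.png

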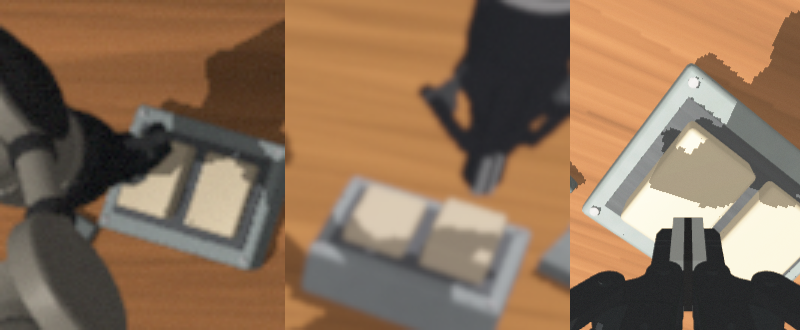

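Call:
play_rows:
  targets:
    - [[0, 0, 0, 0, 0, -0.001, 255], [0, 0, 0, 0, 0, -0.002, 255], [0, 0, 0, 0, 0, -0.003, 255], [0, 0, 0, 0, 0, -0.004, 255], [0, 0, 0, 0, 0, -0.005, 255], [0, 0, 0, 0, 0, -0.006, 255], [0, 0, 0, 0, 0, -0.007, 255], [0, 0, 0, 0, 0, -0.008, 255], [0, 0, 0, 0, 0, -0.008, 255], [0, 0, 0, 0, 0, -0.008, 255]]

```text
clock: 6.1
tcp_pos: [0.5085, 0.3946, 0.0637]
tcp_rot: [0.98, 0.197, 0.0, 0.0]
force: [-0.6, -0.4, -0.2]
grip_width: 0.001
```

```bash
python3 - <<'E'
from h import *; import cv2
st=robot.get_state();print(st["clock"],st["tcp_pos"],st["force"])
s=robot.read_camera("scene")["pixels"];t=robot.read_camera("top")["pixels"];w=robot.read_camera("wrist")["pixels"]
cv2.imwrite("pics/a5.png",np.hstack([cv2.resize(t[170:280,130:225],None,fx=3,fy=3),cv2.resize(s[150:260,430:525],None,fx=3,fy=3),w[40:370:1,200:430]]))
E
```

```text
6.1 [0.50845138 0.39459194 0.06374547] [-0.61950357 -0.3973977  -0.18949527]
```

View pics/a5.png

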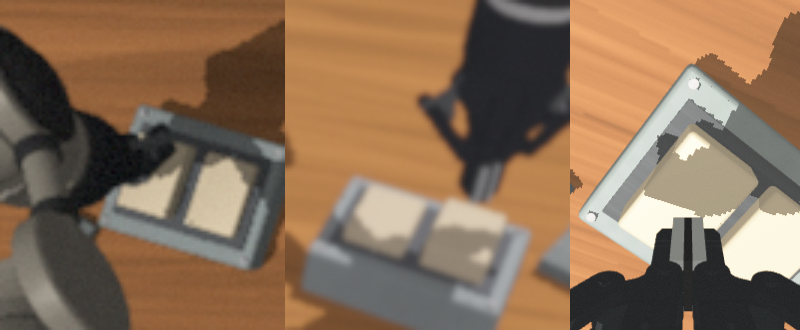

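```bash
python3 - <<'E'
from h import *; import cv2
st=robot.get_state();p=st["tcp_pos"]
for n in("wrist","scene","top"):
    c=cam(n); print(n,[proj(c,p+[0,0,d])[0].round(1).tolist() for d in(0,.013,.02,.03,.04)])
w=robot.read_camera("wrist");c=(w["camera_matrix"],w["camera_from_world"])
im=w["pixels"].copy()
for d,col in((0,(0,0,255)),(.02,(0,255,255)),(.04,(0,255,0))): cv2.circle(im,tuple(int(v) for v in proj(c,p+[0,0,d])[0]),3,col,-1)
cv2.imwrite("pics/a6.png",im)
s=robot.read_camera("scene")["pixels"]
cv2.imwrite("pics/a7.png",cv2.resize(s[150:270,420:540],None,fx=5,fy=5,interpolation=cv2.INTER_CUBIC))
E
```

```text
wrist [[318.7, 244.1], [318.8, 254.4], [318.8, 260.6], [318.9, 270.3], [318.9, 281.2]]
scene [[489.6, 227.6], [490.8, 223.4], [491.5, 221.1], [492.5, 217.7], [493.5, 214.3]]
top [[181.3, 227.4], [179.6, 227.0], [178.7, 226.8], [177.3, 226.5], [175.9, 226.3]]
```

View pics/a6.png

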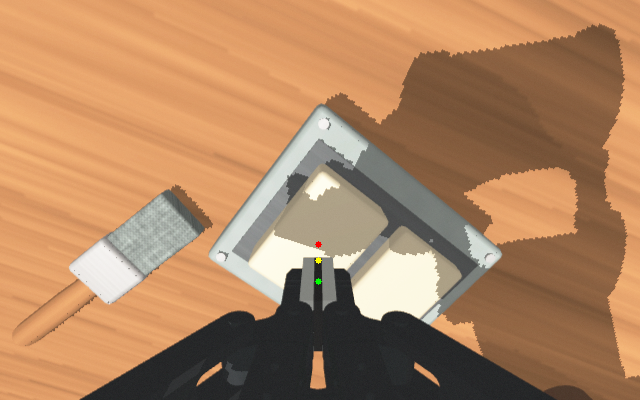

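View pics/a7.png

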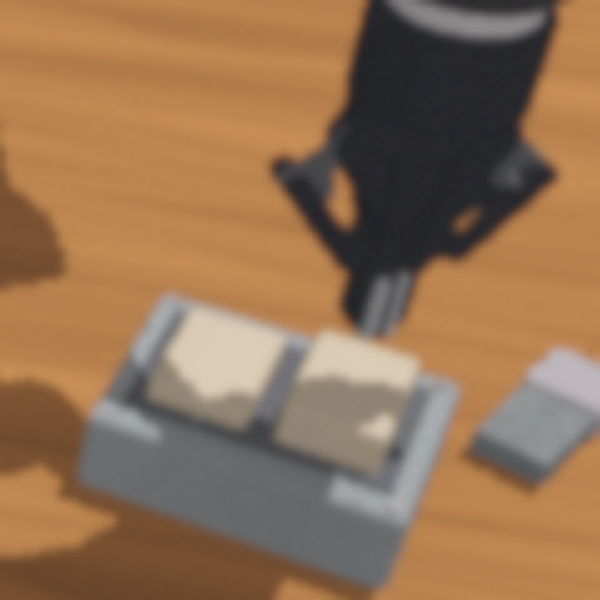

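The fingertips look about 35 mm short of the reported TCP: wrist row 258 and the scene tip at (496,216) agree on this. There is no contact force yet either, so I'll keep going down by feel.

Call:
play_rows:
  targets:
    - [[0, 0, 0, 0, 0, -0.002, 255], [0, 0, 0, 0, 0, -0.004, 255], [0, 0, 0, 0, 0, -0.006, 255], [0, 0, 0, 0, 0, -0.008, 255], [0, 0, 0, 0, 0, -0.01, 255], [0, 0, 0, 0, 0, -0.012, 255], [0, 0, 0, 0, 0, -0.014, 255], [0, 0, 0, 0, 0, -0.016, 255], [0, 0, 0, 0, 0, -0.017, 255], [0, 0, 0, 0, 0, -0.018, 255]]

```text
clock: 7.75
tcp_pos: [0.5085, 0.3946, 0.0457]
tcp_rot: [0.98, 0.197, 0.0, 0.0]
force: [-0.5, 0.5, -0.6]
grip_width: -0.004
```

Call:
play_rows:
  targets:
    - [[0, 0, 0, 0, 0, -0.001, 255], [0, 0, 0, 0, 0, -0.002, 255], [0, 0, 0, 0, 0, -0.003, 255], [0, 0, 0, 0, 0, -0.004, 255], [0, 0, 0, 0, 0, -0.005, 255], [0, 0, 0, 0, 0, -0.006, 255], [0, 0, 0, 0, 0, -0.007, 255], [0, 0, 0, 0, 0, -0.008, 255], [0, 0, 0, 0, 0, -0.009, 255], [0, 0, 0, 0, 0, -0.01, 255]]

```text
clock: 9.0
tcp_pos: [0.5084, 0.3946, 0.0357]
tcp_rot: [0.98, 0.197, 0.0, 0.0]
force: [0.1, 1.2, 0.4]
grip_width: 0.004
```

```bash
python3 - <<'E'
from h import *; import cv2
st=robot.get_state();print(st["clock"],st["tcp_pos"],st["force"])
s=robot.read_camera("scene")["pixels"];w=robot.read_camera("wrist")["pixels"]
cv2.imwrite("pics/a8.png",np.hstack([cv2.resize(s[150:260,430:525],None,fx=4,fy=4),cv2.resize(w[80:300,200:400],(400,440))]))
E
```

```text
9.0 [0.50844445 0.39456938 0.03565137] [0.05791657 1.16977121 0.42749678]
```

View pics/a8.png

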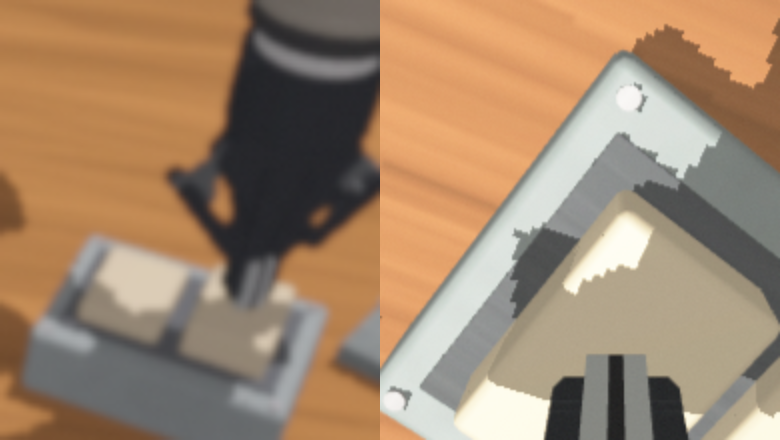

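Call:
play_rows:
  targets:
    - [[0, 0, 0, 0, 0, -0.001, 255], [0, 0, 0, 0, 0, -0.002, 255], [0, 0, 0, 0, 0, -0.003, 255], [0, 0, 0, 0, 0, -0.004, 255], [0, 0, 0, 0, 0, -0.005, 255], [0, 0, 0, 0, 0, -0.006, 255], [0, 0, 0, 0, 0, -0.007, 255], [0, 0, 0, 0, 0, -0.007, 255], [0, 0, 0, 0, 0, -0.007, 255], [0, 0, 0, 0, 0, -0.007, 255]]

```text
clock: 10.35
tcp_pos: [0.5084, 0.3946, 0.0286]
tcp_rot: [0.98, 0.197, -0.0, 0.0]
force: [-0.4, -0.5, 1.8]
grip_width: 0.003
```

Call:
play_rows:
  targets:
    - [[0, 0, 0, 0, 0, -0.0006, 255], [0, 0, 0, 0, 0, -0.0012, 255], [0, 0, 0, 0, 0, -0.0018, 255], [0, 0, 0, 0, 0, -0.0024, 255], [0, 0, 0, 0, 0, -0.003, 255], [0, 0, 0, 0, 0, -0.0036, 255], [0, 0, 0, 0, 0, -0.0042, 255], [0, 0, 0, 0, 0, -0.0048, 255], [0, 0, 0, 0, 0, -0.0054, 255], [0, 0, 0, 0, 0, -0.006, 255]]

```text
clock: 11.6
tcp_pos: [0.5085, 0.3946, 0.0235]
tcp_rot: [0.98, 0.197, 0.0, 0.0]
force: [-3.1, -2.2, 11.1]
grip_width: 0.001
```

```bash
python3 - <<'E'
from h import *; import cv2
st=robot.get_state();print(st["clock"],st["tcp_pos"],st["force"])
s=robot.read_camera("scene")["pixels"];w=robot.read_camera("wrist")["pixels"]
cv2.imwrite("pics/a9.png",np.hstack([cv2.resize(s[150:260,430:525],None,fx=4,fy=4),cv2.resize(w[80:300,200:400],(400,440))]))
E
```

```text
11.6 [0.50851916 0.39462302 0.02345646] [-3.05132218 -2.15968932 11.10213304]
```

View pics/a9.png

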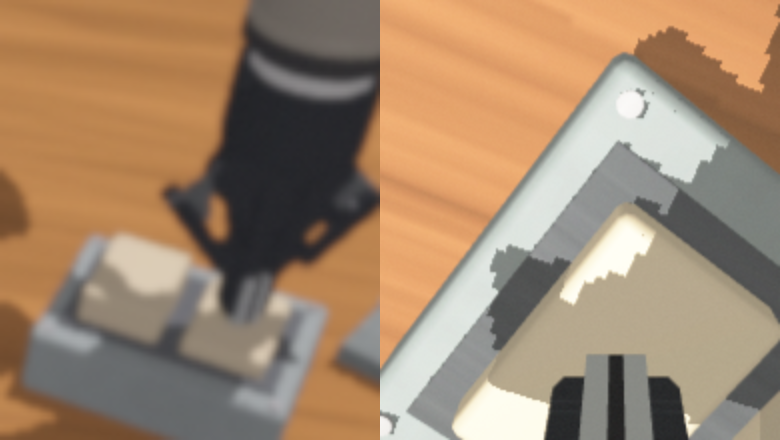

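The left cap now sits low, the right cap has popped up, and the force is climbing, so this is the hard stop. I'll press a bit more and dwell.

Call:
play_rows:
  targets:
    - [[0, 0, 0, 0, 0, -0.0005, 255], [0, 0, 0, 0, 0, -0.001, 255], [0, 0, 0, 0, 0, -0.001, 255], [0, 0, 0, 0, 0, -0.001, 255], [0, 0, 0, 0, 0, -0.001, 255], [0, 0, 0, 0, 0, -0.001, 255], [0, 0, 0, 0, 0, -0.001, 255], [0, 0, 0, 0, 0, -0.001, 255], [0, 0, 0, 0, 0, -0.001, 255], [0, 0, 0, 0, 0, -0.001, 255]]

```text
clock: 12.95
tcp_pos: [0.5085, 0.3946, 0.0234]
tcp_rot: [0.98, 0.197, 0.0, -0.0]
force: [-2.9, -3.0, 13.1]
grip_width: -0.004
```

Call:
play_rows:
  targets:
    - [[0, 0, 0, 0, 0, 0.005, 255], [0, 0, 0, 0, 0, 0.03, 255], [0, 0, 0, 0, 0, 0.08, 255], [0, 0, 0, 0, -0.01, 0.13, 255], [0, 0, 0, 0, -0.05, 0.15, 255], [0, 0, 0, 0, -0.1, 0.15, 255], [0, 0, 0, -0.01, -0.15, 0.15, 255], [0, 0, 0, -0.02, -0.2, 0.15, 255], [0, 0, 0, -0.03, -0.25, 0.15, 255], [0, 0, 0, -0.03, -0.3, 0.15, 255]]

```text
clock: 14.2
tcp_pos: [0.4776, 0.0932, 0.1715]
tcp_rot: [0.98, 0.197, -0.0, -0.0]
force: [0.4, -0.1, -1.6]
grip_width: 0.001
```

```bash
python3 - <<'E'
from h import *; import cv2
st=robot.get_state();print(st["clock"],st["tcp_pos"],st["force"])
s=robot.read_camera("scene")["pixels"];t=robot.read_camera("top")["pixels"]
cv2.imwrite("pics/b1.png",np.hstack([cv2.resize(s[180:280,430:525],None,fx=4,fy=4),cv2.resize(t[190:290,150:245],None,fx=4,fy=4)]))
E
```

```text
14.2 [0.47761001 0.09319497 0.17152719] [ 0.35937893 -0.10875417 -1.551683  ]
```

View pics/b1.png

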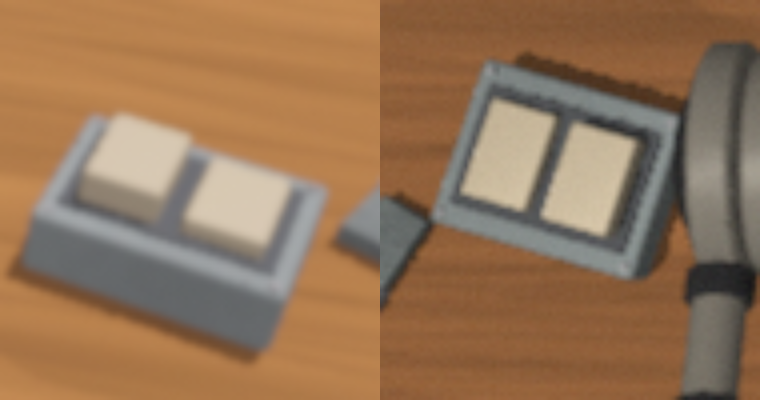

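The left key is down and the right key is up. Next I'll go over to the pedal.

Call:
play_rows:
  targets:
    - [[0, 0, 0, 0, -0.05, 0, 255], [0, 0, 0, 0, -0.1, 0, 255], [0, 0, 0, 0, -0.15, 0, 255], [0, 0, 0, 0.01, -0.2, 0, 255], [0, 0, 0, 0.02, -0.25, 0, 255], [0, 0, 0, 0.03, -0.3, 0, 255], [0, 0, 0, 0.045, -0.34, -0.01, 255], [0, 0, 0, 0.057, -0.374, -0.03, 255], [0, 0, 0, 0.057, -0.374, -0.05, 255], [0, 0, 0, 0.057, -0.374, -0.05, 255]]

```text
clock: 15.55
tcp_pos: [0.5347, -0.2784, 0.1195]
tcp_rot: [0.98, 0.197, -0.002, -0.002]
force: [0.3, -0.1, 0.3]
grip_width: -0.005
```

```bash
python3 - <<'E'
from h import *; import cv2
for i in range(3): robot.read_camera("wrist")
w=robot.read_camera("wrist");c=(w["camera_matrix"],w["camera_from_world"])
st=robot.get_state();p=st["tcp_pos"];print(st["clock"],p,st["force"])
im=w["pixels"].copy()
loc=np.array([[.052,.035,0],[.052,-.035,0],[-.038,-.035,0],[-.038,.035,0],[0,0,0]])
r=R.from_euler('z',-.061)*R.from_euler('y',.42)
print(proj(c,r.apply(loc)+[.535,-.281,.112]))
for q in proj(c,r.apply(loc)+[.535,-.281,.112]): cv2.circle(im,tuple(int(v) for v in q),3,(255,0,0),-1)
cv2.imwrite("pics/p1.png",im)
s=robot.read_camera("scene")["pixels"]
cv2.imwrite("pics/p2.png",cv2.resize(s[120:250,150:290],None,fx=4,fy=4))
E
```

```text
15.75 [ 0.53611506 -0.27909655  0.12284007] [0.46113145 0.03225221 0.3948826 ]
[[303.55178604 136.11282214]
 [404.16771398 185.80928692]
 [348.19530919 321.81910818]
 [238.82844583 275.93289573]
 [321.0744211  239.30600017]]
```

View pics/p1.png

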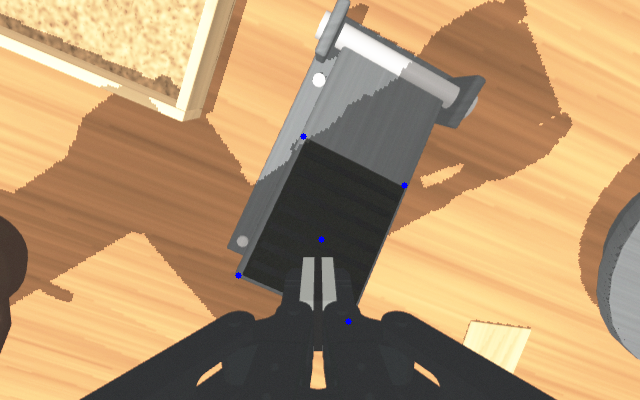

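View pics/p2.png

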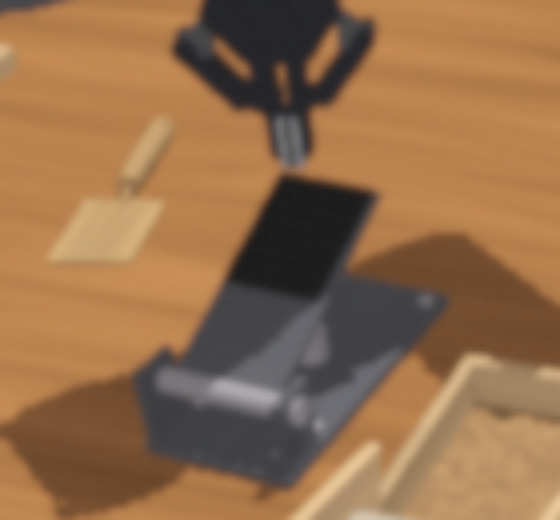

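The overlaid pad pose (0.535, -0.281, 0.112, yaw -0.061) matches the wrist picture. I'll work out the arc next.

```bash
python3 - <<'E'
from h import *
print(robot.get_state()["tcp_pos"])
r0=R.from_euler('z',-.061); v=R.from_euler('y',.42).apply([-.13,0,.009]); 
for a in np.arange(0,.46,.05):
    d=r0.apply(R.from_euler('y',.42-a).apply([-.13,0,.009])-v); print(round(a,2),(d*1000).round(1))
E
```

```text
[ 0.53610455 -0.27917664  0.12292426]
0.0 [0. 0. 0.]
0.05 [-2.9  0.2 -5.8]
0.1 [ -5.5   0.3 -11.8]
0.15 [ -7.8   0.5 -17.9]
0.2 [ -9.9   0.6 -24.1]
0.25 [-11.6   0.7 -30.4]
0.3 [-12.9   0.8 -36.7]
0.35 [-14.    0.9 -43.2]
0.4 [-14.7   0.9 -49.6]
0.45 [-15.2   0.9 -56.1]
```

Call:
play_rows:
  targets:
    - [[0, 0, 0, 0.0, 0, -0.006, 255], [0, 0, 0, 0.0, 0, -0.012, 255], [0, 0, 0, 0.0, 0, -0.018, 255], [0, 0, 0, 0.0, 0, -0.024, 255], [0, 0, 0, 0.0, 0, -0.03, 255], [0, 0, 0, 0.0, 0, -0.033, 255], [0, 0, 0, 0.0, 0, -0.035, 255], [0, 0, 0, 0.0, 0, -0.036, 255], [0, 0, 0, 0.0, 0, -0.036, 255], [0, 0, 0, 0, 0, -0.036, 255]]

```text
clock: 17.05
tcp_pos: [0.5355, -0.2795, 0.0859]
tcp_rot: [0.98, 0.197, 0.0, 0.0]
force: [-0.1, 0.2, 0.1]
grip_width: -0.0
```

Call:
play_rows:
  targets:
    - [[0, 0, 0, 0, 0, -0.001, 255], [0, 0, 0, 0, 0, -0.002, 255], [0, 0, 0, 0, 0, -0.003, 255], [0, 0, 0, 0, 0, -0.004, 255], [0, 0, 0, 0, 0, -0.005, 255], [0, 0, 0, 0, 0, -0.006, 255], [0, 0, 0, 0, 0, -0.007, 255], [0, 0, 0, 0, 0, -0.008, 255], [0, 0, 0, 0, 0, -0.008, 255], [0, 0, 0, 0, 0, -0.008, 255]]

```text
clock: 18.3
tcp_pos: [0.5355, -0.2795, 0.0781]
tcp_rot: [0.98, 0.197, 0.0, 0.0]
force: [-1.4, 1.0, 4.4]
grip_width: 0.002
```

Call:
play_rows:
  targets:
    - [[0, 0, 0, -0.001, 0, -0.002, 255], [0, 0, 0, -0.002, 0, -0.004, 255], [0, 0, 0, -0.003, 0, -0.006, 255], [0, 0, 0, -0.004, 0, -0.008, 255], [0, 0, 0, -0.005, 0, -0.01, 255], [0, 0, 0, -0.0055, 0, -0.012, 255], [0, 0, 0, -0.006, 0, -0.014, 255], [0, 0, 0, -0.007, 0, -0.016, 255], [0, 0, 0, -0.007, 0, -0.017, 255], [0, 0, 0, -0.007, 0, -0.017, 255]]

```text
clock: 19.55
tcp_pos: [0.528, -0.2792, 0.0605]
tcp_rot: [0.98, 0.197, -0.0, -0.0]
force: [-1.6, 1.8, 4.2]
grip_width: 0.0
```

Call:
play_rows:
  targets:
    - [[0, 0, 0, -0.0003, 0, -0.0007, 255], [0, 0, 0, -0.0005, 0, -0.0013, 255], [0, 0, 0, -0.0007, 0, -0.002, 255], [0, 0, 0, -0.0009, 0, -0.0025, 255], [0, 0, 0, -0.001, 0, -0.003, 255], [0, 0, 0, -0.0011, 0, -0.0033, 255], [0, 0, 0, -0.0012, 0, -0.0036, 255], [0, 0, 0, -0.0013, 0, -0.004, 255], [0, 0, 0, -0.0013, 0, -0.004, 255], [0, 0, 0, -0.0013, 0, -0.004, 255]]

```text
clock: 20.8
tcp_pos: [0.5268, -0.2793, 0.0565]
tcp_rot: [0.98, 0.197, -0.0, -0.0]
force: [-2.0, 1.4, 4.8]
grip_width: -0.003
```

Call:
play_rows:
  targets:
    - [[0, 0, 0, -0.0002, 0, -0.0005, 255], [0, 0, 0, -0.0003, 0, -0.001, 255], [0, 0, 0, -0.0005, 0, -0.0015, 255], [0, 0, 0, -0.0006, 0, -0.002, 255], [0, 0, 0, -0.0008, 0, -0.0025, 255], [0, 0, 0, -0.0009, 0, -0.003, 255], [0, 0, 0, -0.001, 0, -0.0035, 255], [0, 0, 0, -0.0011, 0, -0.004, 255], [0, 0, 0, -0.0011, 0, -0.004, 255], [0, 0, 0, -0.0011, 0, -0.004, 255]]

```text
clock: 22.05
tcp_pos: [0.5258, -0.2792, 0.0529]
tcp_rot: [0.98, 0.197, -0.0, -0.0]
force: [-2.3, 2.8, 7.1]
grip_width: 0.004
```

Call:
play_rows:
  targets:
    - [[0, 0, 0, 0, 0, -0.0003, 255], [0, 0, 0, -0.0001, 0, -0.0005, 255], [0, 0, 0, -0.0001, 0, -0.0008, 255], [0, 0, 0, -0.0002, 0, -0.001, 255], [0, 0, 0, -0.0002, 0, -0.0013, 255], [0, 0, 0, -0.0003, 0, -0.0015, 255], [0, 0, 0, -0.0003, 0, -0.0015, 255], [0, 0, 0, -0.0003, 0, -0.0015, 255], [0, 0, 0, -0.0003, 0, -0.0015, 255], [0, 0, 0, -0.0003, 0, -0.0015, 255]]

```text
clock: 23.3
tcp_pos: [0.5254, -0.2792, 0.0514]
tcp_rot: [0.98, 0.197, -0.0, -0.0]
force: [-2.6, 2.6, 7.3]
grip_width: 0.004
```

Call:
play_rows:
  targets:
    - [[0, 0, 0, -0.0001, 0, -0.0004, 255], [0, 0, 0, -0.0002, 0, -0.0008, 255], [0, 0, 0, -0.0003, 0, -0.0012, 255], [0, 0, 0, -0.0004, 0, -0.0016, 255], [0, 0, 0, -0.0005, 0, -0.002, 255], [0, 0, 0, -0.0006, 0, -0.0024, 255], [0, 0, 0, -0.0007, 0, -0.0028, 255], [0, 0, 0, -0.0007, 0, -0.003, 255], [0, 0, 0, -0.0007, 0, -0.003, 255], [0, 0, 0, -0.0007, 0, -0.003, 255]]

```text
clock: 24.55
tcp_pos: [0.5245, -0.2792, 0.0484]
tcp_rot: [0.98, 0.197, -0.0, -0.0]
force: [-3.8, 2.8, 8.4]
grip_width: 0.002
```

Call:
play_rows:
  targets:
    - [[0, 0, 0, -0.0002, 0, -0.0004, 255], [0, 0, 0, -0.0004, 0, -0.0008, 255], [0, 0, 0, -0.0006, 0, -0.0012, 255], [0, 0, 0, -0.0008, 0, -0.0016, 255], [0, 0, 0, -0.001, 0, -0.002, 255], [0, 0, 0, -0.0012, 0, -0.0024, 255], [0, 0, 0, -0.0014, 0, -0.0028, 255], [0, 0, 0, -0.0015, 0, -0.003, 255], [0, 0, 0, -0.0015, 0, -0.003, 255], [0, 0, 0, -0.0015, 0, -0.003, 255]]

```text
clock: 25.8
tcp_pos: [0.5237, -0.2791, 0.0455]
tcp_rot: [0.98, 0.197, 0.0, -0.0]
force: [-1.2, 3.3, 7.1]
grip_width: -0.002
```

Call:
play_rows:
  targets:
    - [[0, 0, 0, -0.0001, 0, -0.0004, 255], [0, 0, 0, -0.0002, 0, -0.0008, 255], [0, 0, 0, -0.0003, 0, -0.0012, 255], [0, 0, 0, -0.0004, 0, -0.0016, 255], [0, 0, 0, -0.0005, 0, -0.002, 255], [0, 0, 0, -0.0006, 0, -0.0024, 255], [0, 0, 0, -0.0007, 0, -0.0028, 255], [0, 0, 0, -0.0008, 0, -0.0032, 255], [0, 0, 0, -0.0008, 0, -0.0034, 255], [0, 0, 0, -0.0008, 0, -0.0034, 255]]

```text
clock: 27.05
tcp_pos: [0.523, -0.2791, 0.0421]
tcp_rot: [0.98, 0.197, 0.0, -0.0]
force: [-1.2, 3.5, 8.1]
grip_width: -0.003
```

```bash
python3 - <<'E'
from h import *; import cv2
st=robot.get_state();p=st["tcp_pos"];print(st["clock"],p,st["force"])
s=robot.read_camera("scene")["pixels"]
cv2.imwrite("pics/p3.png",cv2.resize(s[130:330,150:370],None,fx=3,fy=3))
E
```

```text
27.05 [ 0.52295792 -0.27908188  0.0421469 ] [-1.19743388  3.54822305  8.11320396]
```

View pics/p3.png

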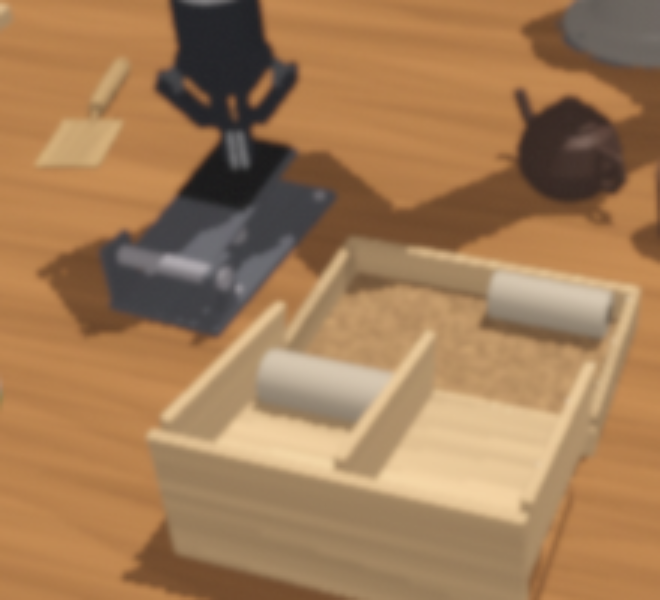

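The left prop has rolled into the tray at (550,300) in the crop. The right prop is still in its lane at (325,385). The stop hasn't been met yet, so I'll keep pressing gently.

Call:
play_rows:
  targets:
    - [[0, 0, 0, -0.0001, 0, -0.0004, 255], [0, 0, 0, -0.0002, 0, -0.0008, 255], [0, 0, 0, -0.0002, 0, -0.0012, 255], [0, 0, 0, -0.0003, 0, -0.0016, 255], [0, 0, 0, -0.0003, 0, -0.002, 255], [0, 0, 0, -0.0004, 0, -0.0024, 255], [0, 0, 0, -0.0004, 0, -0.0028, 255], [0, 0, 0, -0.0005, 0, -0.003, 255], [0, 0, 0, -0.0005, 0, -0.003, 255], [0, 0, 0, -0.0005, 0, -0.003, 255]]

```text
clock: 28.35
tcp_pos: [0.5224, -0.279, 0.0392]
tcp_rot: [0.98, 0.197, 0.0, -0.0]
force: [-1.9, 4.3, 6.5]
grip_width: -0.0
```

Call:
play_rows:
  targets:
    - [[0, 0, 0, -0.0001, 0.0003, -0.0004, 255], [0, 0, 0, -0.0002, 0.0006, -0.0008, 255], [0, 0, 0, -0.0002, 0.001, -0.0012, 255], [0, 0, 0, -0.0003, 0.001, -0.0016, 255], [0, 0, 0, -0.0003, 0.001, -0.002, 255], [0, 0, 0, -0.0004, 0.001, -0.0024, 255], [0, 0, 0, -0.0004, 0.001, -0.0028, 255], [0, 0, 0, -0.0005, 0.001, -0.003, 255], [0, 0, 0, -0.0005, 0.001, -0.003, 255], [0, 0, 0, -0.0005, 0.001, -0.003, 255]]

```text
clock: 29.6
tcp_pos: [0.5219, -0.2789, 0.0364]
tcp_rot: [0.98, 0.197, 0.0, 0.001]
force: [-1.8, 0.7, 8.8]
grip_width: 0.002
```

Call:
play_rows:
  targets:
    - [[0, 0, 0, 0, 0, -0.0004, 255], [0, 0, 0, -0.0001, 0, -0.0008, 255], [0, 0, 0, -0.0001, 0, -0.0012, 255], [0, 0, 0, -0.0002, 0, -0.0016, 255], [0, 0, 0, -0.0002, 0, -0.002, 255], [0, 0, 0, -0.0003, 0, -0.0024, 255], [0, 0, 0, -0.0003, 0, -0.0026, 255], [0, 0, 0, -0.0003, 0, -0.0026, 255], [0, 0, 0, -0.0003, 0, -0.0026, 255], [0, 0, 0, -0.0003, 0, -0.0026, 255]]

```text
clock: 30.85
tcp_pos: [0.5215, -0.2789, 0.0338]
tcp_rot: [0.98, 0.197, 0.0, 0.001]
force: [-2.6, 1.8, 8.8]
grip_width: -0.001
```

Call:
play_rows:
  targets:
    - [[0, 0, 0, 0, 0, -0.0004, 255], [0, 0, 0, -0.0001, 0, -0.0008, 255], [0, 0, 0, -0.0002, 0, -0.0012, 255], [0, 0, 0, -0.0003, 0, -0.0016, 255], [0, 0, 0, -0.0004, 0, -0.002, 255], [0, 0, 0, -0.0005, 0, -0.0024, 255], [0, 0, 0, -0.0005, 0, -0.0026, 255], [0, 0, 0, -0.0005, 0, -0.0026, 255], [0, 0, 0, -0.0005, 0, -0.0026, 255], [0, 0, 0, -0.0005, 0, -0.0026, 255]]

```text
clock: 32.1
tcp_pos: [0.5212, -0.2789, 0.0313]
tcp_rot: [0.98, 0.197, 0.0, 0.001]
force: [-2.6, 1.6, 9.5]
grip_width: 0.001
```

Call:
play_rows:
  targets:
    - [[0, 0, 0, 0, 0, -0.0004, 255], [0, 0, 0, -0.0001, 0, -0.0008, 255], [0, 0, 0, -0.0002, 0, -0.0012, 255], [0, 0, 0, -0.0002, 0, -0.0016, 255], [0, 0, 0, -0.0003, 0, -0.002, 255], [0, 0, 0, -0.0003, 0, -0.0024, 255], [0, 0, 0, -0.0003, 0, -0.0024, 255], [0, 0, 0, -0.0003, 0, -0.0024, 255], [0, 0, 0, -0.0003, 0, -0.0024, 255], [0, 0, 0, -0.0003, 0, -0.0024, 255]]

```text
clock: 33.35
tcp_pos: [0.5209, -0.2788, 0.0292]
tcp_rot: [0.98, 0.197, 0.0, 0.001]
force: [-2.5, 2.1, 10.9]
grip_width: 0.002
```

Call:
play_rows:
  targets:
    - [[0, 0, 0, 0, 0, -0.0003, 255], [0, 0, 0, 0, 0, -0.0006, 255], [0, 0, 0, 0, 0, -0.0009, 255], [0, 0, 0, -0.0001, 0, -0.0012, 255], [0, 0, 0, -0.0001, 0, -0.0015, 255], [0, 0, 0, -0.0001, 0, -0.0015, 255], [0, 0, 0, -0.0001, 0, -0.0015, 255], [0, 0, 0, -0.0001, 0, -0.0015, 255], [0, 0, 0, -0.0001, 0, -0.0015, 255], [0, 0, 0, -0.0001, 0, -0.0015, 255]]

```text
clock: 34.6
tcp_pos: [0.5208, -0.2789, 0.0283]
tcp_rot: [0.98, 0.197, 0.0, 0.001]
force: [-4.1, 3.1, 14.2]
grip_width: 0.004
```

Call:
play_rows:
  targets:
    - [[0, 0, 0, 0, 0, -0.0003, 255], [0, 0, 0, 0, 0, -0.0006, 255], [0, 0, 0, 0, 0, -0.0009, 255], [0, 0, 0, 0, 0, -0.0012, 255], [0, 0, 0, 0, 0, -0.0015, 255], [0, 0, 0, 0, 0, -0.0015, 255], [0, 0, 0, 0, 0, -0.0015, 255], [0, 0, 0, 0, 0, -0.0015, 255], [0, 0, 0, 0, 0, -0.0015, 255], [0, 0, 0, 0, 0, -0.0015, 255]]

```text
clock: 35.85
tcp_pos: [0.5208, -0.2789, 0.0273]
tcp_rot: [0.98, 0.197, 0.0, 0.001]
force: [-5.8, 3.2, 19.0]
grip_width: 0.003
```

That's 19–20 N, firmly on the stop. I'll hold here.

Call:
play_rows:
  targets:
    - [[0, 0, 0, 0, 0, 0, 255], [0, 0, 0, 0, 0, 0, 255], [0, 0, 0, 0, 0, 0, 255], [0, 0, 0, 0, 0, 0, 255], [0, 0, 0, 0, 0, 0, 255], [0, 0, 0, 0, 0, 0, 255], [0, 0, 0, 0, 0, 0, 255], [0, 0, 0, 0, 0, 0, 255], [0, 0, 0, 0, 0, 0, 255], [0, 0, 0, 0, 0, 0, 255]]

```text
clock: 37.1
tcp_pos: [0.5208, -0.2789, 0.0273]
tcp_rot: [0.98, 0.197, 0.0, 0.001]
force: [-5.7, 3.5, 19.9]
grip_width: -0.002
```

Call:
play_rows:
  targets:
    - [[0, 0, 0, 0, 0, 0.0015, 255], [0, 0, 0, 0.0001, 0, 0.003, 255], [0, 0, 0, 0.0003, 0, 0.0055, 255], [0, 0, 0, 0.0006, 0, 0.008, 255], [0, 0, 0, 0.001, 0, 0.0105, 255], [0, 0, 0, 0.0014, 0, 0.013, 255], [0, 0, 0, 0.002, 0, 0.0155, 255], [0, 0, 0, 0.0026, 0, 0.018, 255], [0, 0, 0, 0.0034, 0, 0.021, 255], [0, 0, 0, 0.0042, 0, 0.024, 255]]

```text
clock: 38.35
tcp_pos: [0.5249, -0.279, 0.0498]
tcp_rot: [0.98, 0.197, 0.0, 0.001]
force: [-2.2, 0.5, 7.1]
grip_width: -0.002
```

Call:
play_rows:
  targets:
    - [[0, 0, 0, 0.001, 0, 0.003, 255], [0, 0, 0, 0.002, 0, 0.006, 255], [0, 0, 0, 0.003, 0, 0.009, 255], [0, 0, 0, 0.004, 0, 0.012, 255], [0, 0, 0, 0.005, 0, 0.0145, 255], [0, 0, 0, 0.006, 0, 0.017, 255], [0, 0, 0, 0.007, 0, 0.0195, 255], [0, 0, 0, 0.008, 0, 0.022, 255], [0, 0, 0, 0.009, 0, 0.024, 255], [0, 0, 0, 0.01, 0, 0.026, 255]]

```text
clock: 39.6
tcp_pos: [0.5351, -0.2787, 0.0754]
tcp_rot: [0.98, 0.197, 0.0, 0.0]
force: [1.1, -3.1, 3.6]
grip_width: 0.0
```

Call:
play_rows:
  targets:
    - [[0, 0, 0, 0, 0, 0.002, 255], [0, 0, 0, 0, 0, 0.004, 255], [0, 0, 0, 0, 0, 0.006, 255], [0, 0, 0, 0, 0, 0.008, 255], [0, 0, 0, 0, 0, 0.01, 255], [0, 0, 0, 0, 0, 0.015, 255], [0, 0, 0, 0, 0, 0.04, 255], [0, 0, 0, 0, 0, 0.08, 255], [0, 0, 0, -0.03, 0, 0.12, 255], [0, 0, 0, -0.06, 0, 0.13, 255]]

```text
clock: 40.85
tcp_pos: [0.4752, -0.2791, 0.2083]
tcp_rot: [0.98, 0.197, 0.002, 0.002]
force: [0.8, -0.3, -0.7]
grip_width: 0.001
```

Call:
play_rows:
  targets:
    - [[0, 0, 0, -0.05, -0.03, 0.01, 255], [0, 0, 0, -0.09, -0.06, 0.01, 255], [0, 0, 0, -0.13, -0.09, 0.01, 255], [0, 0, 0, -0.16, -0.12, 0.01, 255], [0, 0, 0, -0.18, -0.15, 0.01, 255], [0, 0, 0, -0.18, -0.15, 0.01, 255], [0, 0, 0, -0.18, -0.15, 0.01, 255], [0, 0, 0, -0.18, -0.15, 0.01, 255], [0, 0, 0, -0.18, -0.15, 0.01, 255], [0, 0, 0, -0.18, -0.15, 0.01, 255]]

```text
clock: 42.1
tcp_pos: [0.2951, -0.428, 0.2153]
tcp_rot: [0.98, 0.197, 0.0, 0.0]
force: [0.5, 0.1, -0.2]
grip_width: 0.0
```

```bash
python3 - <<'E'
from h import *; import cv2
s=robot.read_camera("scene");c=(s["camera_matrix"],s["camera_from_world"]);t=robot.read_camera("top")["pixels"]
st=robot.get_state();print(st["clock"],st["tcp_pos"],st["force"])
s0=cv2.imread("pics/scene0.png"); print("pedal region diff", cv2.absdiff(s0,s["pixels"])[160:200,205:245].mean())
cv2.imwrite("pics/e1.png",cv2.resize(s["pixels"][130:340,150:530],None,fx=2.1,fy=2.1)); cv2.imwrite("pics/e2.png",t)
# pedal corners compared
a=cv2.resize(s0[155:235,180:270],None,fx=4,fy=4);b=cv2.resize(s["pixels"][155:235,180:270],None,fx=4,fy=4);cv2.imwrite("pics/e3.png",np.hstack([a,b]))
E
```

```text
42.2 [ 0.29497628 -0.42822497  0.21527073] [0.68960846 1.15272477 0.32256778]
pedal region diff 13.765
```

View pics/e1.png

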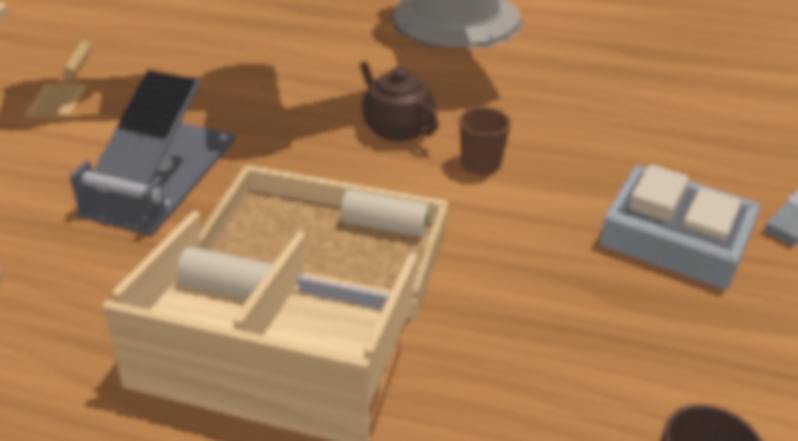

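View pics/e2.png

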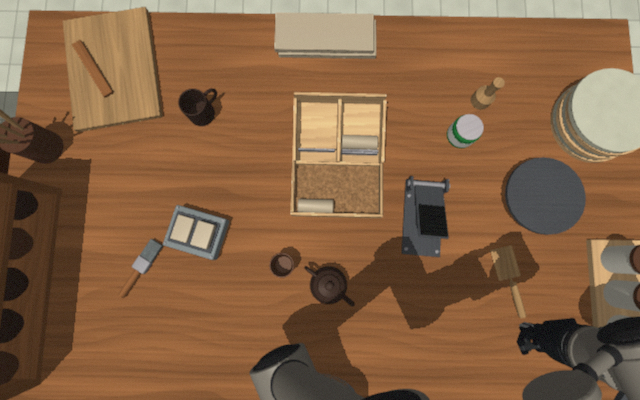

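View pics/e3.png

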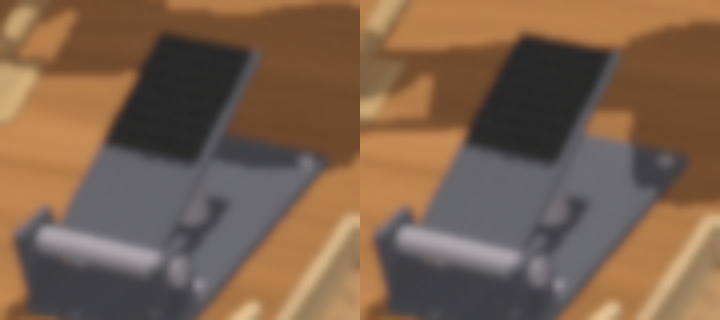

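The pedal sits exactly as it did at rest. The left prop is in the tray at (315,206) in the top view, the right prop is in its lane at (360,142), the left key is down and the right key up. The cup and teapot haven't moved, so I'll hand in.

```bash
python3 - <<'E'
from cell import robot
print(robot.get_state()["dq"].round(3)); print(robot.close_job()); print(robot.get_state()["clock"])
E
```

```text
[-0.004  0.002 -0.001  0.    -0.003 -0.   ]
the job is handed in; nothing more can be done
None
the job is handed in; nothing more can be done
```

The job is done and handed in at about 42 s of the 64 s allowed; no verdict was reported.

- **Left key:** I pressed it to its hard stop, at about 13 N. The pictures show the left key down and the right key popped up.
- **Pedal:** I pressed it along its arc onto the stop, met at about 50 mm of travel, and held it for over a second at 19–20 N. I then let it rise at about 0.2 rad/s with the fingers in contact almost to the top.
- **Last pictures:** The pedal looks the same as in the first image. The left prop is in the tray, the right prop is in its lane, and the teapot and cup are where they started. The arm is clear of everything.

**Disagreement:** the real fingertips sit about 35 mm short of the reported TCP. The wrist and scene cameras both showed it, and the contact heights on the key and the pad agreed. I pressed by feel instead of by the nominal heights.

**Not measured directly:** I judged the key travels, pedal angle and prop heights from the pictures. The plate-to-stop force was not read; from the pad force I put it at about 13 N.

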